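Lay an amber slab from the tip-out bin on the kiln shelf

ROBOT

A 6-joint arm with a two-finger parallel gripper is mounted at the origin on the work surface. World frame = base frame: x ahead of the robot, y to its left, z up, the work surface at z = 0. Lengths are in mm, angles in rad, forces in N, time in s.
With the tool pointing down it reaches from about 350 to 775 mm from the base axis. Payload 7.3 kg.
Tool frame: the origin (TCP) lies at the very end of the fingers, on their centre line; the grasp point (between the pads) lies bot.grip_point_offset behind it (bot.grip_point_offset is the distance from the TCP to the grasp point, in mm); z points along the fingers, y is the line along which they close (so a half turn about z gives the same grasp; the last joint's range is limited). The gripper opens to 92 mm and grips with 3 to 60 N. Pads are 19 mm wide; open, the fingers measure 130 mm over their backs; the gripper's body (75 mm by 190 mm) begins 47 mm behind the grasp point.
Start: joints at [-0.146, 0.342, 1.524, -0, 1.275, -0.146], TCP at [525.019, 0.019, 226.741] pointing down, gripper open.
Joint ranges: [-2.53, 2.53], [-0.77, 2.02], [0.04, 2.7], [-1, 4.14], [0.28, 2.66], [-3.11, 3.11]. Speed limits (rad/s): [2.57, 2.57, 3.14, 3.14, 3.14, 3.14].

INTERFACE

Orientations are given as [roll, pitch, yaw] about the fixed x, y, z axes, in that order (R = Rz(yaw) Ry(pitch) Rx(roll)).
In Python, from plant import bot gives the robot as it stands. The module is installed in compiled form; this text tells all that it offers.
- The arm moves only by the tool carry_out, never from a script. Its argument "plan" is a list of rows, each an object of numbers: "tx", "ty", "tz": the shift along the world's x, y, z in mm; "rx", "ry", "rz": the turn, a rotation vector about the world's x, y, z in rad. A call has 1 to 12 rows; each row shifts and turns the commanded pose from where the row before left it; what a row does not reach is not made up. A row lasts 1/10 s, in which the tool goes at most 50 mm and 8.59 degrees, less where a joint would pass 70% of its speed; a pose out of reach is approached as far as the arm can. A call with a gripper value outside its range is refused whole. "gripper" is the closure, from 0 (fully open) to 1 (shut), set as the call begins (left out, the last holds). The fingers move at their own pace and stop on an object; the grip force is fixed at half the most. Time passes only in rows, so rows that do not move let the fingers close. It gives the time, the measured TCP pose, the force, the opening and the grip force at its end, in the units of the state.
- bot.get_obs(): the state, without advancing time (a new reading comes with each control period).
- bot.capture(name): name is "scene" or "side" or "wrist"; returns the picture (420x560x3 uint8, red, green, blue); there is no depth.
- bot.camera_model(name): a dict with "camera_matrix" (3x3 intrinsics, pixels), "R" (3x3) and "t" (3): a world point X has camera coordinates R X + t. Camera axes: x right, y down, z forward; pixel columns grow to the right and rows downward; lengths in mm; the calibration is good to about 2 mm. The wrist camera is an equidistant fisheye: a pixel r from the principal point sees the ray r / f radians off the axis. A picture is of the moment at which its call begins: read the wrist's pose just before it. camera_model takes no time and is no camera call; for the wrist camera it gives the pose at the moment of the call.
- bot.close_job(): hands the job in; it is judged then, once.
The state is a dict: "time": time; "joint_positions": joint angles; "dq": joint speeds; "tau": joint torques, N m; "tool_pos": TCP position; "tcp_rot": TCP orientation; "contact_force": force on the tool from outside, world axes, zero at the start; "moment": the same for the moment, N m; "grip_width": finger opening in mm; "finger_force": force on a finger pad.
Only numpy, scipy, OpenCV 4.12 (cv2) and the standard library are available. Lean on these libraries where they do the work, as an engineer would, in place of code of your own. Each camera call takes 0.05 s, during which the arm holds its last target. There are 200 camera calls.

TASK

Tip the red-fronted bin of the colour cabinet forward until it is fully open, and leave it open. Lift the amber glass slab out of its slot and stand it by itself on its long narrow edge on a free part of the white felt of the kiln shelf, then tip it over with a light push so that it lies flat on a broad face, wholly on the felt and clear of the other glass. Leave the other slabs in the bin and do not disturb the blue slab and the purple bar end that already lie on the shelf.

Things in the scene. Friction and masses are not known exactly. Their poses are not given: they have to be found in the camera images.
- cabinet: Grey steel cabinet, fixed, 416 wide, 155 deep, 170 mm high, two tip-out bins. Origin: middle of its front's foot. Its front looks to the robot's right: x into the cabinet, y along the front (towards the robot's end of it), z up. Red-fronted bin at y = +100 mm, grey one (stays shut) at -100. Its top overhangs the front by 10 mm; 15 mm behind the front a rail and glass bars stand on it, up to 225 mm above the bench.
- red_bin (a joint): Tilt of the red bin, rad: 0 shut, 0.76 fully open against its stop. Its top swings forward, out of the cabinet's front, about the hinge line. Only its weight keeps it shut: 2 to 4 N at the pull starts it. Past about 0.5 it goes over centre and falls open, to stay on its stop.
- red_hinge (a point): Middle of the red bin's hinge line, 22 mm behind the cabinet's front and 22 mm above the bench. The line runs along the cabinet's y.
- red_pull (a point): Centre of the red bin's T-shaped pull: steel cross-bar 30 mm long along the cabinet's y, 16 mm thick, on a 10 mm stem. It is 38 mm in front of the bin's front panel and, shut, 112 mm above the bench: 60 mm before and 90 mm above the hinge line. The panel's top edge is 24 mm above it. Pinched by its two ends, it turns between the fingers as the bin tilts.
- red_rack (a point): Middle of the upper face of the timber insert in the red bin, on which the slabs stand; tilts with the bin (x into the bin, z normal to the face). Three slots along x, at y = -55, 0 and 55 mm, each between fences 20 mm high and 22 mm apart. Above this face the bin's front panel rises 86 mm, its sides 40 mm; inside it is 180 mm wide.
- amber_c (a point): Centre of the amber glass slab, 75 x 18 x 60 mm, sharp flat sides. Its x axis runs along the 75 mm length, y through the 18 mm thickness (normal to the broad faces), z along the 60 mm height. It starts on its long edge in one of the three slots of the shut bin, x into the bin, and tilts with the bin; once open a tool leaning like the bin reaches it past the cabinet's top and takes it by its broad faces. 0.14 to 0.29 kg.
- green_c (a point): Centre of the green glass slab, 75 x 18 x 60 mm, sharp flat sides. Its x axis runs along the 75 mm length, y through the 18 mm thickness (normal to the broad faces), z along the 60 mm height. It stays in another slot of the red bin.
- clear_c (a point): Centre of the clear glass slab, 75 x 18 x 60 mm, sharp flat sides. Its x axis runs along the 75 mm length, y through the 18 mm thickness (normal to the broad faces), z along the 60 mm height. It stays in the third slot of the red bin.
- shelf_top (a point): Middle of the top of the kiln shelf, which is all white fibre felt, 44 mm above the bench. The shelf is a fixed 280 x 260 mm ceramic slab on four short props. x along the 280 mm (roughly away from the robot), y along the 260 mm, z up. The half at negative x is free.
- blue_c (a point): Centre of the blue glass slab, 75 x 18 x 60 mm, sharp flat sides. Its x axis runs along the 75 mm length, y through the 18 mm thickness (normal to the broad faces), z along the 60 mm height. It lies on a broad face on the shelf, in the half at positive x.
- stub_center (a point): Centre of the purple bar end, a glass cylinder of 34 mm diameter and 40 mm height standing on its sawn face on the shelf, in the half at positive x.

How it is judged (in metres and radians):
On the way, in this order (a step that is already met when the one before it is completed fails the run):
1. the red bin is tipped fully open (value of joint red_bin above 0.68 rad), for 0.2 s.
2. the amber slab stands by itself on its long narrow edge on the shelf, untouched by the fingers (angle between the z axis of amber_c and the z axis of shelf_top, either way round below 0.12 rad and contact force between amber and shelf above 0.5 N and contact force between the fingers and amber below 0.1 N and linear speed of amber below 0.03 m/s and x of amber_c in the frame of shelf_top between -0.11 and 0.11 m and y of amber_c in the frame of shelf_top between -0.1 and 0.1 m), for 0.3 s.
At the end, for the whole second after the job is handed in: Amber slab at rest on a broad face (within 0.08 rad) on the felt, centre 30 mm or more inside its edges, touching neither other glass nor fingers; red bin open over 0.6 rad with the green and clear slabs in it; blue slab and bar end within 12 mm of their start (angle between the y axis of amber_c and the z axis of shelf_top, either way round below 0.08 rad and z of amber_c in the frame of shelf_top between 0.004 and 0.014 m and x of amber_c in the frame of shelf_top between -0.11 and 0.11 m and y of amber_c in the frame of shelf_top between -0.1 and 0.1 m and contact force between amber and blue below 0.05 N and contact force between amber and stub below 0.05 N and contact force between the fingers and amber below 0.05 N and linear speed of amber below 0.02 m/s and value of joint red_bin above 0.6 rad and distance between each of green_c, clear_c and red_rack below 0.095 m and distance of each of blue_c, stub_center from where it was at the start of the episode below 0.012 m).
It fails at once if the amber slab, on the shelf and leaning more than about 15 degrees sideways, is pressed by the fingers with more than 12 N (not a light push) (angle between the y axis of amber_c and the z axis of shelf_top, either way round below 1.3 rad and contact force between amber and shelf above 0.1 N and contact force between the fingers and amber above 12 N).
It fails at once if the green or the clear slab is taken out of the red bin (distance between any of green_c, clear_c and red_rack above 0.11 m).
It fails at once if the blue slab or the purple bar end on the shelf is shifted by more than 15 mm (distance of any of blue_c, stub_center from where it was at the start of the episode above 0.015 m).
It also fails if it takes over 70 s, if anything falls off the work surface, if the arm or the gripper's body presses on something with over 40 N, if the wrist force passes 120 N, or if a joint passes its speed limit or range.

## Working session

There is one attempt and no reset: what is moved stays moved. The work goes in short steps, Python scripts to look and compute and a tool call to move; the robot and the scene stay as the last step left them, time stands still between calls to the robot, and variables do not carry over. Pictures are saved under pics/ and viewed, at most 10 in all, crops included, and the job is handed in when it is done.

Besides the shell and the picture viewer there is one more tool, called after ">>>" by a JSON object that holds its "method" and its "body", one argument or row to a line. carry_out: Moves the arm, as the interface text tells. Its arguments: {"type":"object","properties":{"plan":{"type":"array"},"gripper":{"type":"number"}},"required":["plan"]}

```bash
mkdir -p pics; python3 - <<'E'
from plant import bot
import cv2,numpy as np
np.set_printoptions(precision=3,suppress=True)
print(bot.get_obs()['time'],bot.grip_point_offset)
a=[]
for n in("scene","side"):
    im=bot.capture(n)[:,:,::-1]; cv2.imwrite(f"pics/{n}0.png",im)
    m=bot.camera_model(n); print(n,m["camera_matrix"],-np.array(m["R"]).T@m["t"],np.array(m["R"])[2])
E
```

```text
0.0 18.8
scene [[532.109   0.    278.97 ]
 [  0.    532.109 196.036]
 [  0.      0.      1.   ]] [1111.175 -685.515  929.084] [-0.45   0.555 -0.7  ]
side [[462.73    0.    272.731]
 [  0.    462.73  210.692]
 [  0.      0.      1.   ]] [  69.85  -363.824  840.598] [ 0.506  0.358 -0.785]
```

View pics/scene0.png

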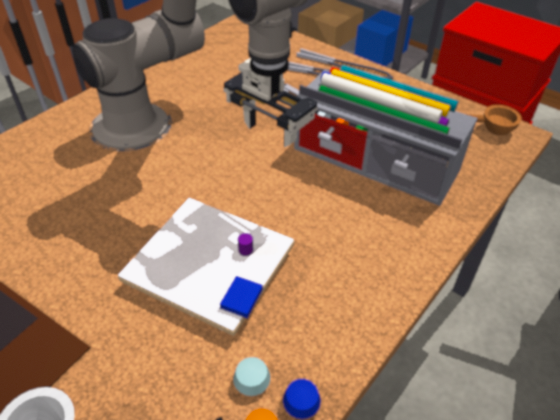

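View pics/side0.png

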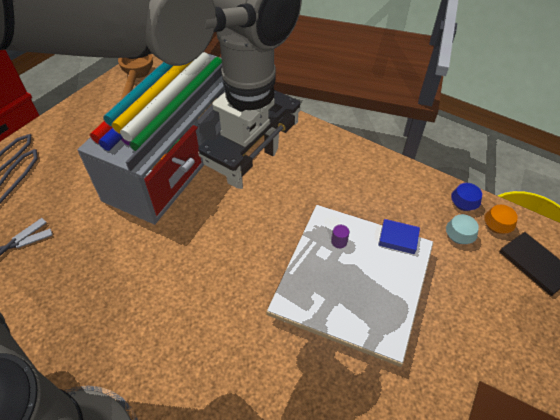

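The scene view shows the cabinet with its red front at about (333,140), its foot corner at (437,200) and its pull at about (328,140). The shelf corners are at (192,200), (293,242), (237,327) and (120,272). In the side view the pull is at about (180,165), the foot corner at (153,222), and the shelf corners at (317,207), (432,240), (403,360) and (269,312).

```bash
cat > h.py <<'E'
from plant import bot
import cv2,numpy as np
np.set_printoptions(precision=1,suppress=True)
def ray(m,px):
    K,R,t=[np.array(m[k],float) for k in("camera_matrix","R","t")]
    v=np.linalg.inv(K)@[px[0],px[1],1.]
    if m.get("fish"):
        r=np.hypot(v[0],v[1]); v=np.array([*(v[:2]/max(r,1e-9)*np.sin(r)),np.cos(r)])
    v=R.T@v; return -R.T@t,v/np.linalg.norm(v)
def onz(m,px,z):
    c,d=ray(m,px); return c+d*(z-c[2])/d[2]
def proj(m,X):
    K,R,t=[np.array(m[k],float) for k in("camera_matrix","R","t")]
    p=R@X+t
    if m.get("fish"):
        r=np.hypot(p[0],p[1]); th=np.arctan2(r,p[2]); q=np.array([*(p[:2]/r*th),1])
    else: q=p/p[2]
    return (K@q)[:2]
def tri(m1,p1,m2,p2):
    a,u=ray(m1,p1);b,v=ray(m2,p2)
    s=np.linalg.lstsq(np.c_[u,-v],b-a,rcond=None)[0]
    x,y=a+s[0]*u,b+s[1]*v
    return (x+y)/2,np.linalg.norm(x-y)
E
python3 - <<'E'
from h import *
M={n:bot.camera_model(n) for n in("scene","side")}
sc={ 'scene':[(192,200),(293,242),(237,327),(120,272)],'side':[(317,207),(432,240),(403,360),(269,312)]}
for n in M:
    im=cv2.imread(f"pics/{n}0.png"); hsv=cv2.cvtColor(im,cv2.COLOR_BGR2HSV)
    for p in sc[n]: print(n,p,onz(M[n],p,44))
    for k,lo,hi in(("purple",(135,120,40),(165,255,255)),("blue",(112,150,60),(128,255,255))):
        cs,_=cv2.findContours(cv2.inRange(hsv,lo,hi),0,1)
        for c in cs:
            if cv2.contourArea(c)>60:
                ctr=c.reshape(-1,2).mean(0); r=cv2.minAreaRect(c); print(n,k,ctr,onz(M[n],r[0],62))
    d,o=(4,(100,80)) if 0 else (0,0)
print("foot far",onz(M['scene'],(437,200),0),"foot near",onz(M['side'],(153,222),0))
print("pull",tri(M['scene'],(328,140),M['side'],(180,165)))
a=cv2.imread("pics/scene0.png")[90:220,280:480]; b=cv2.imread("pics/side0.png")[120:240,80:280]
cv2.imwrite("pics/z.png",np.vstack([cv2.resize(a,None,fx=2.4,fy=2.4),cv2.resize(b,None,fx=2.4,fy=2.4)])[:600])
E
```

```text
scene (192, 200) [ 393.5 -125.3   44. ]
scene (293, 242) [656.9 -74.9  44. ]
scene (237, 327) [ 706.7 -309.2   44. ]
scene (120, 272) [ 432.4 -368.    44. ]
scene purple [245.  243.6] [ 591.  -157.2   62. ]
scene blue [301.5 399. ] [ 891.1 -348.7   62. ]
scene blue [241.2 296.5] [ 674. -261.   62.]
side (317, 207) [646.7 -74.8  44. ]
side (432, 240) [ 706.4 -318.1   44. ]
side (403, 360) [ 438.7 -376.7   44. ]
side (269, 312) [ 380.7 -131.9   44. ]
side purple [340.9 231.4] [ 606.  -155.4   62. ]
side blue [399.5 234.4] [ 668.  -258.9   62. ]
side blue [467.2 196.6] [ 844.7 -335.1   62. ]
side blue [109.6 139. ] [529.4 449.8  62. ]
foot far [824.2 291.8   0. ] foot near [430.5 226.3   0. ]
pull (array([539.1, 218.2,  92.8]), np.float64(7.95156686335911))
```

View pics/z.png

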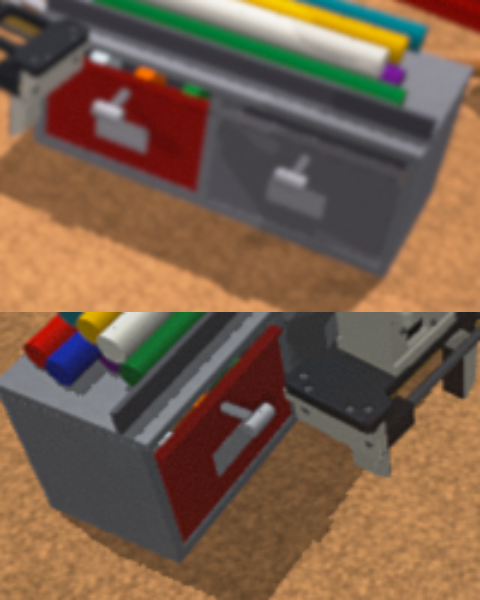

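```bash
python3 - <<'E'
from h import *
M={n:bot.camera_model(n) for n in("scene","side")}
far=onz(M['scene'],(439.6,203.3),0);near=onz(M['side'],(155,223.3),0)
d=far-near;phi=np.arctan2(d[1],d[0]);print(far,near,np.linalg.norm(d),phi)
o=(far+near)/2
X=np.array([-np.sin(phi),np.cos(phi),0]);Y=np.array([-np.cos(phi),-np.sin(phi),0])
P,e=tri(M['scene'],(324.2,135.4),M['side'],(188.5,163.));print("pull",P,e,"pred",o+100*Y-38*X+[0,0,112])
for n,s in(('scene',[(47,125),(60,52),(210,97),(197,190)]),('side',[])): 
  for p in s: print([onz(M[n],(280+p[0]/2.4,90+p[1]/2.4),z) for z in(22,136)])
# ray with vertical front plane: top edges of red panel in side view
c=lambda p:(80+p[0]/2.4,120+(p[1]-312)/2.4)
for p in((157,455),(184,540)):
  a,v=ray(M['side'],c(p)); s=((o-a)@X)/(v@X); q=a+s*v; print("side",q,(q-o)@Y)
for p in((60,62),(210,97),(197,190),(47,133)):
  a,v=ray(M['scene'],(280+p[0]/2.4,90+p[1]/2.4)); s=((o-a)@X)/(v@X); q=a+s*v; print("scene",q,(q-o)@Y)
E
```

```text
[834.6 285.4   0. ] [430.4 219.9   0. ] 409.52778335684417 0.16055184048300047
pull [540.4 192.4 118.7] 1.3336819472586432 pred [539.8 199.2 112. ]
[array([438. , 231.5,  22. ]), array([522.6, 116.2, 136. ])]
[array([363.5, 353. ,  22. ]), array([457.5, 222.5, 136. ])]
[array([551.6, 394.3,  22. ]), array([621.9, 258.6, 136. ])]
[array([629.5, 247. ,  22. ]), array([690.1, 129.8, 136. ])]
side [444.2 222.2 133.7] 190.77752283892073
side [442.7 221.9  16.2] 192.3036453388295
scene [456.9 224.2 121.8] 177.89616078487973
scene [625.6 251.5 141.9] 7.015332785601395
scene [627.  251.8  17.3] 5.51454048745176
scene [445.2 222.3  19.8] 189.7372275724036
```

```bash
cat >> h.py <<'E'
from scipy.spatial.transform import Rotation as Ro
PHI=0.16
X=np.array([-np.sin(PHI),np.cos(PHI),0]);Y=np.array([-np.cos(PHI),-np.sin(PHI),0]);Z=np.array([0,0,1.])
def tool(L,s=1):
    z=-np.cos(L)*Z+np.sin(L)*X; y=s*Y; return Ro.from_matrix(np.c_[np.cross(y,z),y,z])
def go(p,R):
    o=bot.get_obs(); c=Ro.from_euler('xyz',o['tcp_rot'])
    print('shift',p-np.array(o['tool_pos']),'rot',np.round((R*c.inv()).as_rotvec(),3))
def st():
    o=bot.get_obs(); print(o['time'],np.array(o['tool_pos']),np.round(o['tcp_rot'],3),np.round(o['joint_positions'],2),np.array(o['contact_force']),o['grip_width'],o['finger_force'])
E
python3 - <<'E'
from h import *
st();print(Ro.from_euler('xyz',bot.get_obs()['tcp_rot']).as_matrix())
for s in(1,-1): 
  z=tool(.76,s).as_matrix()[:,2]; go(np.array([540,196,115])+18.8*z,tool(.76,s)); go(np.array([540,196,115])-80*z,tool(.76,s))
E
```

```text
0.1 [524.7   0.1 226.1] [-3.1 -0.   1.6] [-0.1  0.3  1.5 -0.   1.3 -0.1] [-0.7 -0.5 -0.9] 91.69670609800512 0.0
[[-0.  1. -0.]
 [ 1.  0.  0.]
 [ 0. -0. -1.]]
shift [  13.3  208.7 -124.8] rot [-0.1  1.1 -2.8]
shift [ 24.1 141.5 -53.1] rot [-0.1  1.1 -2.8]
shift [  13.3  208.7 -124.8] rot [0.8 0.1 0.2]
shift [ 24.1 141.5 -53.1] rot [0.8 0.1 0.2]
```

>>> {"method": "carry_out", "body": {
  "plan": [
    {"rz":0.08,"ty":10},
    {"rz":0.08,"ty":10},
    {"rx":0.125,"ry":0.0202,"tx":4,"ty":20,"tz":-8},
    {"rx":0.125,"ry":0.0202,"tx":4,"ty":20,"tz":-9},
    {"rx":0.125,"ry":0.0202,"tx":4,"ty":20,"tz":-9},
    {"rx":0.125,"ry":0.0202,"tx":4,"ty":20,"tz":-9},
    {"rx":0.125,"ry":0.0202,"tx":4,"ty":20,"tz":-9},
    {"rx":0.125,"ry":0.0202,"tx":4,"ty":21,"tz":-9},
    {},
    {}
  ],
  "gripper": 0
}}

```text
invalid input at $.plan[0]: expected keys tx, ty, tz, rx, ry, rz
```

```bash
python3 - <<'E'
from h import *
st(); m=bot.camera_model("wrist"); im=bot.capture("wrist")[:,:,::-1]; cv2.imwrite("pics/w1.png",im); print(m["camera_matrix"])
z=tool(.76,-1).as_matrix()[:,2]; go(np.array([540,196,115])+18.8*z,tool(.76,-1))
m['fish']=1;print(proj(m,np.array([540,196,115.])))
E
```

```text
0.1 [524.7   0.1 226.1] [-3.1 -0.   1.6] [-0.1  0.3  1.5 -0.   1.3 -0.1] [-0.7 -0.5 -0.9] 91.69670609800512 0.0
[[325.2   0.  276.6]
 [  0.  325.2 207. ]
 [  0.    0.    1. ]]
shift [  13.2  208.7 -124.8] rot [0.8 0.1 0.2]
[294.8 -21.6]
```

View pics/w1.png

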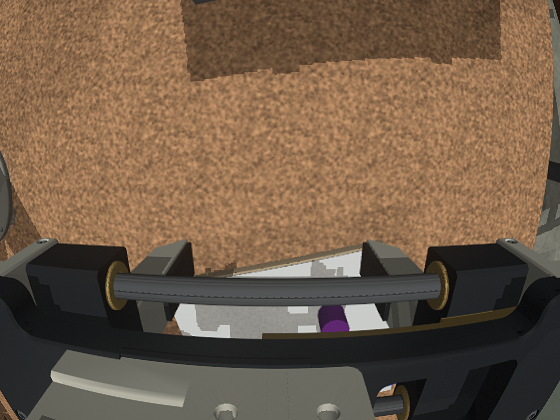

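The move was refused because every row needs all six keys, so this picture is from the start pose and only shows bench and shelf. I'll resend the plan with full rows.

>>> {"method": "carry_out", "body": {
  "plan": [
    {"tx":0,"ty":10,"tz":0,"rx":0,"ry":0,"rz":0.08},
    {"tx":0,"ty":10,"tz":0,"rx":0,"ry":0,"rz":0.08},
    {"tx":4,"ty":20,"tz":-8,"rx":0.125,"ry":0.0202,"rz":0},
    {"tx":4,"ty":20,"tz":-9,"rx":0.125,"ry":0.0202,"rz":0},
    {"tx":4,"ty":20,"tz":-9,"rx":0.125,"ry":0.0202,"rz":0},
    {"tx":4,"ty":20,"tz":-9,"rx":0.125,"ry":0.0202,"rz":0},
    {"tx":4,"ty":20,"tz":-9,"rx":0.125,"ry":0.0202,"rz":0},
    {"tx":4,"ty":21,"tz":-9,"rx":0.125,"ry":0.0202,"rz":0},
    {"tx":0,"ty":0,"tz":0,"rx":0,"ry":0,"rz":0},
    {"tx":0,"ty":0,"tz":0,"rx":0,"ry":0,"rz":0}
  ],
  "gripper": 0
}}

```text
time: 1.15
tool_pos: [548.8, 140.4, 173.1]
tcp_rot: [-3.139, -0.757, 1.729]
contact_force: [-0.4, -0.9, 0.8]
grip_width: 91.9
finger_force: 0.0
```

```bash
sed -i 's/precision=1/precision=3/' h.py; python3 - <<'E'
from h import *
st(); m=bot.camera_model("wrist"); im=bot.capture("wrist")[:,:,::-1]; cv2.imwrite("pics/w2.png",im)
z=tool(.76,-1).as_matrix()[:,2]; go(np.array([540,196,115])+18.8*z,tool(.76,-1))
m['fish']=1;print(proj(m,np.array([540,196,115.])), -np.array(m['R']).T@m['t'])
E
```

```text
1.15 [548.84  140.42  173.141] [-3.139 -0.757  1.729] [-0.26  0.6   1.52  0.69  1.43 -0.66] [-0.36  -0.938  0.791] 91.93789164463257 0.0
shift [-11.243  68.262 -72.783] rot [ 0.003  0.001 -0.   ]
[276.497 212.88 ] [558.089  86.405 338.489]
```

View pics/w2.png

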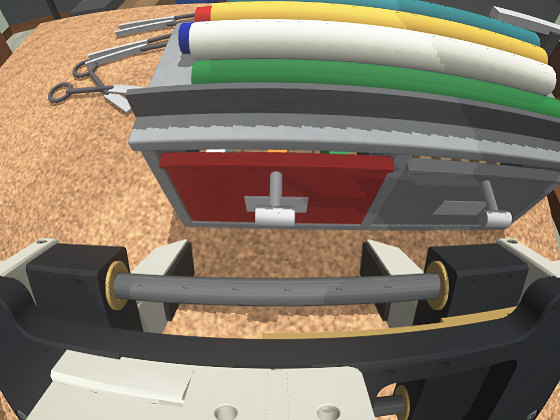

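The picture shows the bar at (275,216), predicted at (276,213). Clear, amber and green show at (215,151), (277,151) and (338,153), so amber is in the middle slot. I'll approach the pull now.

>>> {"method": "carry_out", "body": {
  "plan": [
    {"tx":-3,"ty":17,"tz":-18,"rx":0,"ry":0,"rz":0},
    {"tx":-3,"ty":17,"tz":-19,"rx":0,"ry":0,"rz":0},
    {"tx":-3,"ty":17,"tz":-19,"rx":0,"ry":0,"rz":0},
    {"tx":-2,"ty":16,"tz":-18,"rx":0,"ry":0,"rz":0},
    {"tx":0,"ty":0,"tz":0,"rx":0,"ry":0,"rz":0},
    {"tx":0,"ty":0,"tz":0,"rx":0,"ry":0,"rz":0}
  ]
}}

```text
time: 1.8
tool_pos: [538.5, 208.0, 101.2]
tcp_rot: [3.138, -0.758, 1.734]
contact_force: [-0.7, 0.0, -0.4]
grip_width: 91.7
finger_force: 0.0
```

>>> {"method": "carry_out", "body": {
  "plan": [
    {"tx":0,"ty":0,"tz":0,"rx":0,"ry":0,"rz":0},
    {"tx":0,"ty":0,"tz":0,"rx":0,"ry":0,"rz":0},
    {"tx":0,"ty":0,"tz":0,"rx":0,"ry":0,"rz":0},
    {"tx":0,"ty":0,"tz":0,"rx":0,"ry":0,"rz":0},
    {"tx":0,"ty":0,"tz":0,"rx":0,"ry":0,"rz":0},
    {"tx":0,"ty":0,"tz":0,"rx":0,"ry":0,"rz":0},
    {"tx":0,"ty":0,"tz":0,"rx":0,"ry":0,"rz":0},
    {"tx":0,"ty":0,"tz":0,"rx":0,"ry":0,"rz":0}
  ],
  "gripper": 1
}}

```text
time: 2.6
tool_pos: [537.7, 208.0, 99.7]
tcp_rot: [-3.141, -0.76, 1.731]
contact_force: [-14.3, -5.7, 4.0]
grip_width: 32.4
finger_force: 7.9
```

>>> {"method": "carry_out", "body": {
  "plan": [
    {"tx":-1,"ty":0,"tz":0,"rx":0,"ry":0,"rz":0},
    {"tx":0,"ty":0,"tz":0,"rx":0,"ry":0,"rz":0},
    {"tx":0,"ty":0,"tz":0,"rx":0,"ry":0,"rz":0},
    {"tx":0,"ty":0,"tz":0,"rx":0,"ry":0,"rz":0}
  ]
}}

```text
time: 3.0
tool_pos: [536.3, 207.9, 99.6]
tcp_rot: [-3.14, -0.76, 1.73]
contact_force: [-4.1, -3.6, 2.1]
grip_width: 29.5
finger_force: 30.0
```

```bash
python3 - <<'E'
from h import *
st()
# arc increments of the pull, hinge offset (-60,90)
prev=None
for a in np.linspace(0,.72,11):
    u=-60*np.cos(a)-90*np.sin(a); w=90*np.cos(a)-60*np.sin(a)
    p=u*X+w*Z
    if prev is not None: print(round(a,3),p-prev)
    prev=p
E
```

```text
3.0 [536.328 207.886  99.578] [-3.14 -0.76  1.73] [-0.15  0.67  1.63  0.77  1.24 -0.72] [-4.102 -3.592  2.078] 29.51454987101513 30.00043272972107
0.072 [ 1.007 -6.238 -4.549]
0.144 [ 0.952 -5.899 -4.992]
0.216 [ 0.892 -5.529 -5.409]
0.288 [ 0.828 -5.131 -5.798]
0.36 [ 0.759 -4.706 -6.157]
0.432 [ 0.687 -4.256 -6.484]
0.504 [ 0.611 -3.785 -6.777]
0.576 [ 0.532 -3.294 -7.035]
0.648 [ 0.45  -2.785 -7.257]
0.72 [ 0.365 -2.263 -7.441]
```

Gripped: 29.5 mm opening on the 30 mm bar. Following the arc at a moderate pace.

>>> {"method": "carry_out", "body": {
  "plan": [
    {"tx":0.5,"ty":-3.1,"tz":-2.3,"rx":0,"ry":0,"rz":0},
    {"tx":0.5,"ty":-3.1,"tz":-2.3,"rx":0,"ry":0,"rz":0},
    {"tx":0.5,"ty":-3,"tz":-2.5,"rx":0,"ry":0,"rz":0},
    {"tx":0.5,"ty":-2.9,"tz":-2.5,"rx":0,"ry":0,"rz":0},
    {"tx":0.9,"ty":-5.5,"tz":-5.4,"rx":0,"ry":0,"rz":0},
    {"tx":0,"ty":0,"tz":0,"rx":0,"ry":0,"rz":0}
  ]
}}

```text
time: 3.6
tool_pos: [538.8, 190.4, 84.7]
tcp_rot: [-3.138, -0.762, 1.729]
contact_force: [-7.0, -2.0, 5.8]
grip_width: 29.8
finger_force: 30.0
```

>>> {"method": "carry_out", "body": {
  "plan": [
    {"tx":0.8,"ty":-5.1,"tz":-5.8,"rx":0,"ry":0,"rz":0},
    {"tx":0.8,"ty":-4.7,"tz":-6.2,"rx":0,"ry":0,"rz":0},
    {"tx":0.7,"ty":-4.3,"tz":-6.5,"rx":0,"ry":0,"rz":0},
    {"tx":0.6,"ty":-3.8,"tz":-6.8,"rx":0,"ry":0,"rz":0},
    {"tx":0.5,"ty":-3.3,"tz":-7,"rx":0,"ry":0,"rz":0},
    {"tx":0.5,"ty":-2.8,"tz":-7.3,"rx":0,"ry":0,"rz":0},
    {"tx":0.4,"ty":-2.3,"tz":-7.4,"rx":0,"ry":0,"rz":0},
    {"tx":0,"ty":0,"tz":0,"rx":0,"ry":0,"rz":0}
  ]
}}

```text
time: 4.4
tool_pos: [542.5, 163.3, 36.4]
tcp_rot: [-3.136, -0.76, 1.728]
contact_force: [-8.8, -6.0, 1.9]
grip_width: 29.7
finger_force: 30.0
```

>>> {"method": "carry_out", "body": {
  "plan": [
    {"tx":0,"ty":0,"tz":0,"rx":0,"ry":0,"rz":0},
    {"tx":0,"ty":0,"tz":0,"rx":0,"ry":0,"rz":0},
    {"tx":0,"ty":0,"tz":0,"rx":0,"ry":0,"rz":0},
    {"tx":0,"ty":0,"tz":0,"rx":0,"ry":0,"rz":0},
    {"tx":0,"ty":0,"tz":0,"rx":0,"ry":0,"rz":0},
    {"tx":3,"ty":-20,"tz":22,"rx":0,"ry":0,"rz":0},
    {"tx":3,"ty":-20,"tz":22,"rx":0,"ry":0,"rz":0},
    {"tx":3,"ty":-20,"tz":22,"rx":0,"ry":0,"rz":0},
    {"tx":3,"ty":-14,"tz":22,"rx":0,"ry":0,"rz":0},
    {"tx":0,"ty":10,"tz":40,"rx":0,"ry":0,"rz":0},
    {"tx":0,"ty":10,"tz":40,"rx":0,"ry":0,"rz":0},
    {"tx":0,"ty":10,"tz":20,"rx":0,"ry":0,"rz":0}
  ],
  "gripper": 0
}}

```text
time: 5.6
tool_pos: [557.1, 120.2, 229.2]
tcp_rot: [3.135, -0.758, 1.735]
contact_force: [0.0, 0.9, -0.5]
grip_width: 91.7
finger_force: 0.0
```

```bash
python3 - <<'E'
from h import *
st(); m=bot.camera_model("wrist"); im=bot.capture("wrist")[:,:,::-1]; m2=bot.camera_model("wrist"); cv2.imwrite("pics/w3.png",im)
import pickle; pickle.dump(m,open('w3.pkl','wb'))
print(m['t']-np.array(m2['t']))
E
```

```text
5.6 [557.135 120.185 229.2  ] [ 3.135 -0.758  1.735] [-0.29  0.55  1.43  0.67  1.55 -0.6 ] [ 0.032  0.917 -0.53 ] 91.66740441764489 0.0
[ 1.444 -0.673 -0.073]
```

View pics/w3.png

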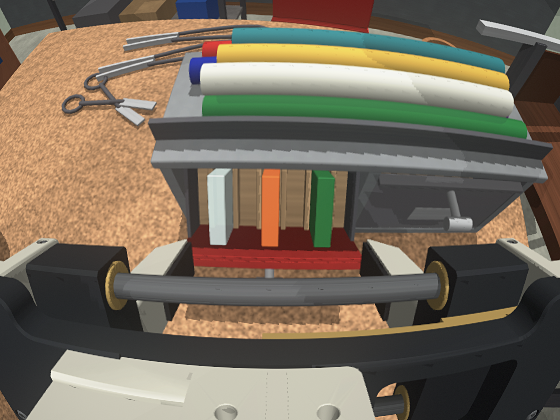

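The bin is open, with amber's top edge in the middle at cols 262–279, rows 169–246. Clear is on its left and green on its right. I'll cast the amber edge onto the slab-top plane.

```bash
cat >> h.py <<'E'
PULL=np.array([538.3,195.1,112.]); H=PULL+60*X-90*Z
BX=np.cos(.76)*X+np.sin(.76)*Z; BZ=-np.sin(.76)*X+np.cos(.76)*Z
E
python3 - <<'E'
from h import *
import pickle; m=pickle.load(open('w3.pkl','rb')); m['fish']=1
im=cv2.imread('pics/w3.png'); hsv=cv2.cvtColor(im,cv2.COLOR_BGR2HSV)
for k,lo,hi in(("amber",(5,170,100),(18,255,255)),("green",(50,150,60),(75,255,255))):
  msk=cv2.inRange(hsv,lo,hi)[160:260]
  c=max(cv2.findContours(msk,0,1)[0],key=cv2.contourArea).reshape(-1,2)+[0,160]
  print(k,c.min(0),c.max(0))
def plane(px,h):
  c,d=ray(m,px); s=((H+h*BZ-c)@BZ)/(d@BZ); q=c+s*d-H; return q@BX,q@Y
print("panel top pred",proj(m,H-22*BX+114*BZ), proj(m,H-20*BX+114*BZ+90*Y),proj(m,H-20*BX+114*BZ-90*Y))
for n,ps in(("amber",[(262,169.5),(279.5,169.5),(263,246.5),(278.5,246.5)]),("green top",[(313.5,247),(331,247)]),("clear",[(209,244),(227,244)])):
  print(n,[np.round(plane(p,88),1) for p in ps])
E
```

```text
amber [261 170] [279 246]
green [331 214] [331 218]
panel top pred [268.825 262.69 ] [179.564 259.255] [358.982 259.728]
amber [array([65.4,  6.7]), array([ 65.4, -10.4]), array([-15.7,   6.5]), array([-15.7,  -9.7])]
green top [array([-16.5, -46.6]), array([-16.7, -65.3])]
clear [array([-13.5,  63.9]), array([-13.2,  44.5])]
```

```bash
python3 - <<'E'
from h import *
st()
T=H+24*BX-1.5*Y+53*BZ
for d in(90,0): print(T+d*BZ); go(T+d*BZ,tool(.76,-1))
E
```

```text
5.65 [557.528 121.693 231.496] [ 3.131 -0.758  1.739] [-0.29  0.55  1.43  0.67  1.55 -0.6 ] [1.125 0.533 3.113] 91.72619552583807 0.0
[543.146 174.489 142.186]
shift [-14.383  52.796 -89.311] rot [ 0.     0.008 -0.001]
[533.267 235.7    76.95 ]
shift [ -24.261  114.007 -154.546] rot [ 0.     0.008 -0.001]
```

>>> {"method": "carry_out", "body": {
  "plan": [
    {"tx":0,"ty":0,"tz":0,"rx":0,"ry":0,"rz":0},
    {"tx":0,"ty":0,"tz":0,"rx":0,"ry":0,"rz":0},
    {"tx":0,"ty":0,"tz":0,"rx":0,"ry":0,"rz":0},
    {"tx":0,"ty":0,"tz":0,"rx":0,"ry":0,"rz":0},
    {"tx":0,"ty":0,"tz":0,"rx":0,"ry":0,"rz":0},
    {"tx":0,"ty":0,"tz":0,"rx":0,"ry":0,"rz":0},
    {"tx":0,"ty":0,"tz":0,"rx":0,"ry":0,"rz":0}
  ],
  "gripper": 0.59
}}

```text
time: 6.35
tool_pos: [556.2, 120.1, 225.5]
tcp_rot: [-3.141, -0.76, 1.73]
contact_force: [0.5, 0.8, 0.2]
grip_width: 41.1
finger_force: 0.0
```

>>> {"method": "carry_out", "body": {
  "plan": [
    {"tx":-4,"ty":18,"tz":-28,"rx":0,"ry":0,"rz":0},
    {"tx":-4,"ty":18,"tz":-28,"rx":0,"ry":0,"rz":0},
    {"tx":-5,"ty":18,"tz":-27,"rx":0,"ry":0,"rz":0},
    {"tx":0,"ty":0,"tz":0,"rx":0,"ry":0,"rz":0},
    {"tx":0,"ty":0,"tz":0,"rx":0,"ry":0,"rz":0},
    {"tx":0,"ty":0,"tz":0,"rx":0,"ry":0,"rz":0}
  ],
  "gripper": 0.6
}}

```text
time: 6.95
tool_pos: [544.4, 173.4, 144.0]
tcp_rot: [3.138, -0.759, 1.733]
contact_force: [-0.6, 0.1, -0.3]
grip_width: 36.8
finger_force: 0.0
```

```bash
python3 - <<'E'
from h import *
st(); m=bot.camera_model("wrist"); im=bot.capture("wrist")[:,:,::-1]; cv2.imwrite("pics/w4.png",im); m['fish']=1
o=bot.get_obs(); R=Ro.from_euler('xyz',o['tcp_rot']).as_matrix(); p=np.array(o['tool_pos'])
print("finger axis px",[proj(m,p+R@[0,0,d]) for d in(0,40)])
def plane(px,h):
  c,d=ray(m,px); s=((H+h*BZ-c)@BZ)/(d@BZ); q=c+s*d-H; return np.round([q@BX,q@Y],1)
hsv=cv2.cvtColor(im,cv2.COLOR_BGR2HSV); msk=cv2.inRange(hsv,(5,170,100),(18,255,255))
c=[c for c in cv2.findContours(msk,0,1)[0] if cv2.contourArea(c)>200]
for k in c: print(cv2.boundingRect(k)); x,y,w,h=cv2.boundingRect(k); print(plane((x,y),88),plane((x+w,y),88),plane((x,y+h),88),plane((x+w,y+h),88))
q=p-H;print("tcp",q@BX,q@Y,q@BZ)
E
```

```text
6.95 [544.379 173.398 144.002] [ 3.138 -0.759  1.733] [-0.21  0.62  1.58  0.72  1.34 -0.68] [-0.575  0.09  -0.313] 36.7790700578435 0.0
finger axis px [array([276.14 , 259.039]), array([276.212, 232.875])]
(261, 165, 27, 111)
[65.8  7.5] [ 65.8 -10.5] [-16.7   8.6] [-16.7 -11.5]
tcp 24.27011136681038 -2.570737339896257 145.3218157991464
```

View pics/w4.png

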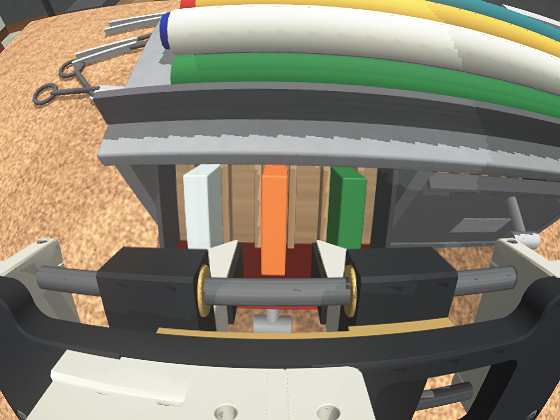

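Amber's edge (262–287, rows 165–276) is centred between the fingers, whose outer sides clear the neighbours. Descending along the lean.

>>> {"method": "carry_out", "body": {
  "plan": [
    {"tx":-2,"ty":13,"tz":-14,"rx":0,"ry":0,"rz":0},
    {"tx":-2,"ty":13,"tz":-14,"rx":0,"ry":0,"rz":0},
    {"tx":-2,"ty":12,"tz":-13,"rx":0,"ry":0,"rz":0},
    {"tx":-2,"ty":12,"tz":-13,"rx":0,"ry":0,"rz":0},
    {"tx":-2,"ty":12,"tz":-12,"rx":0,"ry":0,"rz":0},
    {"tx":0,"ty":0,"tz":0,"rx":0,"ry":0,"rz":0},
    {"tx":0,"ty":0,"tz":0,"rx":0,"ry":0,"rz":0}
  ]
}}

```text
time: 7.7
tool_pos: [533.6, 235.9, 77.2]
tcp_rot: [3.141, -0.76, 1.731]
contact_force: [1.0, -0.7, 0.4]
grip_width: 36.6
finger_force: 0.0
```

>>> {"method": "carry_out", "body": {
  "plan": [
    {"tx":0,"ty":0,"tz":0,"rx":0,"ry":0,"rz":0},
    {"tx":0,"ty":0,"tz":0,"rx":0,"ry":0,"rz":0},
    {"tx":0,"ty":0,"tz":0,"rx":0,"ry":0,"rz":0},
    {"tx":0,"ty":0,"tz":0,"rx":0,"ry":0,"rz":0},
    {"tx":0,"ty":0,"tz":0,"rx":0,"ry":0,"rz":0},
    {"tx":0,"ty":0,"tz":0,"rx":0,"ry":0,"rz":0}
  ],
  "gripper": 1
}}

```text
time: 8.3
tool_pos: [533.5, 235.8, 77.2]
tcp_rot: [3.141, -0.76, 1.731]
contact_force: [-1.3, -4.6, 5.2]
grip_width: 17.3
finger_force: 29.9
```

>>> {"method": "carry_out", "body": {
  "plan": [
    {"tx":1,"ty":-7,"tz":7.5,"rx":0,"ry":0,"rz":0},
    {"tx":1,"ty":-7,"tz":7.5,"rx":0,"ry":0,"rz":0},
    {"tx":1,"ty":-8,"tz":8.5,"rx":0,"ry":0,"rz":0},
    {"tx":1,"ty":-8,"tz":8.5,"rx":0,"ry":0,"rz":0},
    {"tx":2,"ty":-12,"tz":13,"rx":0,"ry":0,"rz":0},
    {"tx":2,"ty":-12,"tz":13,"rx":0,"ry":0,"rz":0},
    {"tx":2,"ty":-12,"tz":13,"rx":0,"ry":0,"rz":0},
    {"tx":2,"ty":-14,"tz":15,"rx":0,"ry":0,"rz":0},
    {"tx":2,"ty":-14,"tz":15,"rx":0,"ry":0,"rz":0},
    {"tx":0,"ty":-10,"tz":25,"rx":0,"ry":0,"rz":0},
    {"tx":0,"ty":-10,"tz":25,"rx":0,"ry":0,"rz":0},
    {"tx":0,"ty":0,"tz":0,"rx":0,"ry":0,"rz":0}
  ]
}}

```text
time: 9.5
tool_pos: [548.8, 120.1, 231.0]
tcp_rot: [3.133, -0.757, 1.735]
contact_force: [0.2, 0.4, -2.1]
grip_width: 17.6
finger_force: 29.9
```

```bash
python3 - <<'E'
from h import *
st()
P={}
for n in("scene","side"): cv2.imwrite(f"pics/{n}5.png",bot.capture(n)[:,:,::-1])
T=np.array([471.5,-237,69.]); go(T+60*Z,tool(0,-1))
cv2.imwrite("pics/c5.png",np.hstack([cv2.imread("pics/scene5.png")[0:360,60:460],cv2.imread("pics/side5.png")[0:360,60:460]]))
E
```

```text
9.5 [548.82  120.14  231.029] [ 3.133 -0.757  1.735] [-0.29  0.53  1.46  0.67  1.54 -0.61] [ 0.197  0.387 -2.09 ] 17.566778798100536 29.906806647777557
shift [ -75.723 -358.511  -98.762] rot [-0.749 -0.12   0.001]
```

View pics/c5.png

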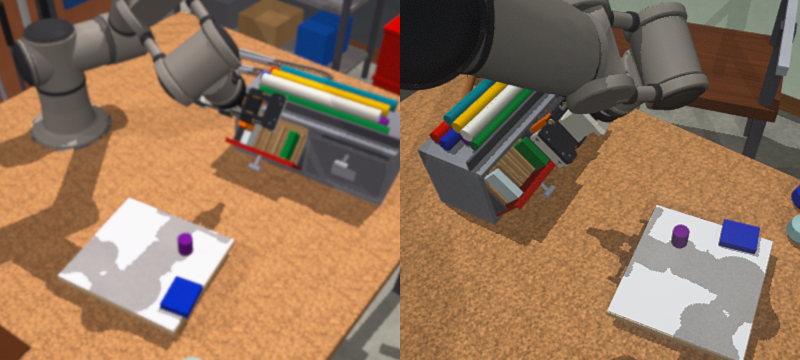

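Amber is held, with green and clear still in the bin. I'll carry it upright to the near half of the shelf.

>>> {"method": "carry_out", "body": {
  "plan": [
    {"tx":0,"ty":-20,"tz":0,"rx":-0.125,"ry":-0.02,"rz":0},
    {"tx":-5,"ty":-30,"tz":0,"rx":-0.125,"ry":-0.02,"rz":0},
    {"tx":-8,"ty":-38,"tz":0,"rx":-0.125,"ry":-0.02,"rz":0},
    {"tx":-8,"ty":-40,"tz":0,"rx":-0.125,"ry":-0.02,"rz":0},
    {"tx":-8,"ty":-40,"tz":0,"rx":-0.125,"ry":-0.02,"rz":0},
    {"tx":-8,"ty":-40,"tz":0,"rx":-0.125,"ry":-0.02,"rz":0},
    {"tx":-9,"ty":-40,"tz":-10,"rx":0,"ry":0,"rz":0},
    {"tx":-9,"ty":-40,"tz":-20,"rx":0,"ry":0,"rz":0},
    {"tx":-9,"ty":-38,"tz":-30,"rx":0,"ry":0,"rz":0},
    {"tx":-8,"ty":-22,"tz":-30,"rx":0,"ry":0,"rz":0},
    {"tx":-4,"ty":-10,"tz":-10,"rx":0,"ry":0,"rz":0},
    {"tx":0,"ty":0,"tz":0,"rx":0,"ry":0,"rz":0}
  ]
}}

```text
time: 10.8
tool_pos: [469.7, -235.6, 125.6]
tcp_rot: [-3.137, -0.004, 1.729]
contact_force: [0.3, 0.7, -1.0]
grip_width: 18.0
finger_force: 29.9
```

```bash
python3 - <<'E'
from h import *
st(); m=bot.camera_model("wrist"); im=bot.capture("wrist")[:,:,::-1]; cv2.imwrite("pics/w6.png",im)
go(np.array([471.5,-237,69.]),tool(0,-1))
E
```

```text
10.8 [ 469.698 -235.559  125.648] [-3.137 -0.004  1.729] [-0.61  0.45  1.66 -0.    1.04 -0.77] [ 0.272  0.67  -1.028] 17.951271091183713 29.906212985515594
shift [  0.541  -1.787 -58.248] rot [-0.002 -0.003  0.001]
```

>>> {"method": "carry_out", "body": {
  "plan": [
    {"tx":0,"ty":0,"tz":-15,"rx":0,"ry":0,"rz":0},
    {"tx":0,"ty":0,"tz":-15,"rx":0,"ry":0,"rz":0},
    {"tx":0,"ty":0,"tz":-12,"rx":0,"ry":0,"rz":0},
    {"tx":0,"ty":0,"tz":-5,"rx":0,"ry":0,"rz":0},
    {"tx":0,"ty":0,"tz":-3,"rx":0,"ry":0,"rz":0},
    {"tx":0,"ty":0,"tz":0,"rx":0,"ry":0,"rz":0},
    {"tx":0,"ty":0,"tz":0,"rx":0,"ry":0,"rz":0}
  ]
}}

```text
time: 11.55
tool_pos: [471.6, -236.0, 78.3]
tcp_rot: [-3.141, 0.001, 1.731]
contact_force: [-0.2, 0.0, -1.1]
grip_width: 17.6
finger_force: 29.9
```

>>> {"method": "carry_out", "body": {
  "plan": [
    {"tx":0,"ty":0,"tz":-2,"rx":0,"ry":0,"rz":0},
    {"tx":0,"ty":0,"tz":-2,"rx":0,"ry":0,"rz":0},
    {"tx":0,"ty":0,"tz":0,"rx":0,"ry":0,"rz":0},
    {"tx":0,"ty":0,"tz":0,"rx":0,"ry":0,"rz":0}
  ]
}}

```text
time: 11.95
tool_pos: [471.2, -235.9, 73.7]
tcp_rot: [-3.141, -0.0, 1.73]
contact_force: [0.3, 0.3, -1.5]
grip_width: 17.3
finger_force: 29.9
```

>>> {"method": "carry_out", "body": {
  "plan": [
    {"tx":0,"ty":0,"tz":-1.5,"rx":0,"ry":0,"rz":0},
    {"tx":0,"ty":0,"tz":-1.5,"rx":0,"ry":0,"rz":0},
    {"tx":0,"ty":0,"tz":0,"rx":0,"ry":0,"rz":0}
  ]
}}

```text
time: 12.25
tool_pos: [471.1, -235.8, 70.5]
tcp_rot: [-3.14, -0.001, 1.73]
contact_force: [-0.5, -0.0, -1.4]
grip_width: 17.6
finger_force: 29.9
```

>>> {"method": "carry_out", "body": {
  "plan": [
    {"tx":0,"ty":0,"tz":-1.5,"rx":0,"ry":0,"rz":0},
    {"tx":0,"ty":0,"tz":0,"rx":0,"ry":0,"rz":0}
  ]
}}

```text
time: 12.45
tool_pos: [471.2, -235.9, 69.1]
tcp_rot: [-3.141, -0.0, 1.73]
contact_force: [-0.2, -0.2, -1.5]
grip_width: 17.9
finger_force: 29.9
```

>>> {"method": "carry_out", "body": {
  "plan": [
    {"tx":0,"ty":0,"tz":-1.5,"rx":0,"ry":0,"rz":0},
    {"tx":0,"ty":0,"tz":0,"rx":0,"ry":0,"rz":0}
  ]
}}

```text
time: 12.65
tool_pos: [471.3, -235.9, 69.0]
tcp_rot: [-3.141, 0.0, 1.73]
contact_force: [-2.7, 1.7, 9.8]
grip_width: 18.2
finger_force: 29.9
```

>>> {"method": "carry_out", "body": {
  "plan": [
    {"tx":0,"ty":0,"tz":-1.5,"rx":0,"ry":0,"rz":0},
    {"tx":0,"ty":0,"tz":0,"rx":0,"ry":0,"rz":0}
  ]
}}

```text
time: 12.85
tool_pos: [471.3, -236.0, 68.9]
tcp_rot: [-3.141, 0.001, 1.73]
contact_force: [-7.0, 3.2, 23.3]
grip_width: 18.0
finger_force: 30.0
```

>>> {"method": "carry_out", "body": {
  "plan": [
    {"tx":0,"ty":0,"tz":1.5,"rx":0,"ry":0,"rz":0},
    {"tx":0,"ty":0,"tz":0,"rx":0,"ry":0,"rz":0}
  ]
}}

```text
time: 13.05
tool_pos: [471.4, -236.0, 69.0]
tcp_rot: [-3.141, 0.001, 1.731]
contact_force: [-3.5, 0.9, 11.4]
grip_width: 17.8
finger_force: 30.0
```

>>> {"method": "carry_out", "body": {
  "plan": [
    {"tx":0,"ty":0,"tz":0,"rx":0,"ry":0,"rz":0},
    {"tx":0,"ty":0,"tz":0,"rx":0,"ry":0,"rz":0},
    {"tx":0,"ty":0,"tz":0,"rx":0,"ry":0,"rz":0},
    {"tx":0,"ty":0,"tz":0,"rx":0,"ry":0,"rz":0},
    {"tx":0,"ty":0,"tz":0,"rx":0,"ry":0,"rz":0},
    {"tx":0,"ty":0,"tz":0,"rx":0,"ry":0,"rz":0},
    {"tx":0,"ty":0,"tz":0,"rx":0,"ry":0,"rz":0},
    {"tx":0,"ty":0,"tz":0,"rx":0,"ry":0,"rz":0}
  ],
  "gripper": 0.4
}}

```text
time: 13.85
tool_pos: [471.2, -235.9, 67.7]
tcp_rot: [-3.141, -0.0, 1.73]
contact_force: [0.3, 0.3, -0.0]
grip_width: 55.2
finger_force: 0.0
```

>>> {"method": "carry_out", "body": {
  "plan": [
    {"tx":0,"ty":0,"tz":15,"rx":0,"ry":0,"rz":0},
    {"tx":0,"ty":0,"tz":25,"rx":0,"ry":0,"rz":0},
    {"tx":0,"ty":0,"tz":40,"rx":0,"ry":0,"rz":0},
    {"tx":0,"ty":0,"tz":0,"rx":0,"ry":0,"rz":0},
    {"tx":0,"ty":0,"tz":0,"rx":0,"ry":0,"rz":0}
  ]
}}

```text
time: 14.35
tool_pos: [471.5, -236.1, 148.4]
tcp_rot: [3.141, 0.001, 1.73]
contact_force: [0.1, -0.2, -1.2]
grip_width: 55.1
finger_force: 0.0
```

```bash
python3 - <<'E'
from h import *
st()
for n in("scene","side"): cv2.imwrite(f"pics/{n}7.png",bot.capture(n)[:,:,::-1])
w=bot.capture("wrist")[:,:,::-1]
a=[cv2.resize(cv2.imread(f"pics/{n}7.png")[r[0]:r[0]+160,r[1]:r[1]+220],None,fx=1.75,fy=1.75) for n,r in(("scene",(180,100)),("side",(200,250)))]
cv2.imwrite("pics/c7.png",np.hstack(a))
E
```

```text
14.35 [ 471.516 -236.065  148.429] [3.141 0.001 1.73 ] [-0.61  0.42  1.63 -0.    1.08 -0.77] [ 0.055 -0.18  -1.248] 55.07608667829334 0.0
```

View pics/c7.png

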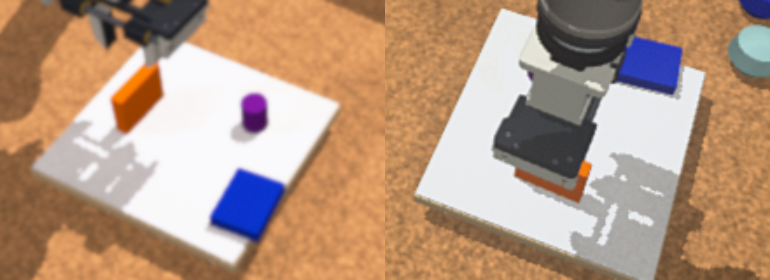

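The slab stands by itself, with nothing else near it. I'll close the fingers and push it lightly away from the robot, near its top.

>>> {"method": "carry_out", "body": {
  "plan": [
    {"tx":-20,"ty":-3,"tz":0,"rx":0,"ry":0,"rz":0},
    {"tx":-20,"ty":-3,"tz":0,"rx":0,"ry":0,"rz":0},
    {"tx":-19,"ty":-3,"tz":0,"rx":0,"ry":0,"rz":0},
    {"tx":0,"ty":0,"tz":0,"rx":0,"ry":0,"rz":0},
    {"tx":0,"ty":0,"tz":0,"rx":0,"ry":0,"rz":0},
    {"tx":0,"ty":0,"tz":0,"rx":0,"ry":0,"rz":0},
    {"tx":0,"ty":0,"tz":0,"rx":0,"ry":0,"rz":0},
    {"tx":0,"ty":0,"tz":0,"rx":0,"ry":0,"rz":0},
    {"tx":0,"ty":0,"tz":-20,"rx":0,"ry":0,"rz":0},
    {"tx":0,"ty":0,"tz":-20,"rx":0,"ry":0,"rz":0},
    {"tx":0,"ty":0,"tz":-13,"rx":0,"ry":0,"rz":0},
    {"tx":0,"ty":0,"tz":0,"rx":0,"ry":0,"rz":0}
  ],
  "gripper": 1
}}

```text
time: 15.7
tool_pos: [411.5, -244.0, 93.2]
tcp_rot: [-3.138, -0.003, 1.731]
contact_force: [0.1, -0.4, -0.4]
grip_width: 0.3
finger_force: 0.0
```

>>> {"method": "carry_out", "body": {
  "plan": [
    {"tx":8,"ty":1.3,"tz":0,"rx":0,"ry":0,"rz":0},
    {"tx":8,"ty":1.3,"tz":0,"rx":0,"ry":0,"rz":0},
    {"tx":8,"ty":1.3,"tz":0,"rx":0,"ry":0,"rz":0},
    {"tx":4,"ty":0.6,"tz":0,"rx":0,"ry":0,"rz":0},
    {"tx":4,"ty":0.6,"tz":0,"rx":0,"ry":0,"rz":0},
    {"tx":4,"ty":0.7,"tz":0,"rx":0,"ry":0,"rz":0},
    {"tx":4,"ty":0.6,"tz":0,"rx":0,"ry":0,"rz":0}
  ]
}}

```text
time: 16.4
tool_pos: [452.4, -238.4, 95.0]
tcp_rot: [-3.141, -0.0, 1.73]
contact_force: [-2.4, 0.8, 8.8]
grip_width: 0.6
finger_force: 3.7
```

The back of the closed fingers is wedge-shaped and is riding on the slab's top corner, because the 8.8 N is mostly upward. I'll back off slowly and push with the flat side of the fingers instead.

>>> {"method": "carry_out", "body": {
  "plan": [
    {"tx":-2,"ty":-0.3,"tz":0,"rx":0,"ry":0,"rz":0},
    {"tx":-2,"ty":-0.3,"tz":0,"rx":0,"ry":0,"rz":0},
    {"tx":-2,"ty":-0.3,"tz":0,"rx":0,"ry":0,"rz":0},
    {"tx":-2,"ty":-0.3,"tz":0,"rx":0,"ry":0,"rz":0},
    {"tx":-3,"ty":-0.5,"tz":0,"rx":0,"ry":0,"rz":0},
    {"tx":-3,"ty":-0.5,"tz":0,"rx":0,"ry":0,"rz":0},
    {"tx":-8,"ty":-1.3,"tz":0,"rx":0,"ry":0,"rz":0},
    {"tx":-10,"ty":-1.6,"tz":0,"rx":0,"ry":0,"rz":0}
  ]
}}

```text
time: 17.2
tool_pos: [419.6, -243.6, 94.7]
tcp_rot: [-3.141, -0.0, 1.731]
contact_force: [-0.7, -0.8, 0.0]
grip_width: 0.1
finger_force: 0.0
```

```bash
python3 - <<'E'
from h import *
st()
for n in("scene","side"):
  im=bot.capture(n)[:,:,::-1]; cv2.imwrite(f"pics/{n}8.png",im)
  for nm,i in((7,cv2.imread(f"pics/{n}7.png")),(8,im)):
    msk=cv2.inRange(cv2.cvtColor(i,cv2.COLOR_BGR2HSV),(5,190,100),(14,255,255))
    for c in cv2.findContours(msk,0,1)[0]:
      if cv2.contourArea(c)>60: print(n,nm,cv2.boundingRect(c),cv2.contourArea(c),cv2.approxPolyDP(c,2,True).reshape(-1,2).tolist())
E
```

```text
17.2 [ 419.577 -243.629   94.684] [-3.141 -0.     1.731] [-0.68  0.43  1.81 -0.    0.91 -0.84] [-0.668 -0.759  0.013] 0.05513614774300046 0.0
scene 7 (164, 218, 28, 37) 435.0 [[189, 218], [182, 218], [186, 220], [169, 238], [164, 236], [170, 254], [191, 234]]
scene 8 (164, 217, 28, 38) 442.0 [[189, 217], [169, 238], [164, 236], [170, 254], [191, 234]]
```

The slab stands again unchanged: its pixels are the same as before the push. Turning the tool a quarter.

>>> {"method": "carry_out", "body": {
  "plan": [
    {"tx":0,"ty":0,"tz":0,"rx":0,"ry":0,"rz":-0.1427},
    {"tx":0,"ty":0,"tz":0,"rx":0,"ry":0,"rz":-0.1427},
    {"tx":0,"ty":0,"tz":0,"rx":0,"ry":0,"rz":-0.1427},
    {"tx":0,"ty":0,"tz":0,"rx":0,"ry":0,"rz":-0.1427},
    {"tx":0,"ty":0,"tz":0,"rx":0,"ry":0,"rz":-0.1427},
    {"tx":0,"ty":0,"tz":0,"rx":0,"ry":0,"rz":-0.1427},
    {"tx":0,"ty":0,"tz":0,"rx":0,"ry":0,"rz":-0.1427},
    {"tx":0,"ty":0,"tz":0,"rx":0,"ry":0,"rz":-0.1427},
    {"tx":0,"ty":0,"tz":0,"rx":0,"ry":0,"rz":-0.1427},
    {"tx":0,"ty":0,"tz":0,"rx":0,"ry":0,"rz":-0.1427},
    {"tx":0,"ty":0,"tz":0,"rx":0,"ry":0,"rz":-0.1427},
    {"tx":0,"ty":0,"tz":0,"rx":0,"ry":0,"rz":0}
  ]
}}

```text
time: 18.5
tool_pos: [420.2, -243.7, 94.8]
tcp_rot: [-3.141, -0.0, 0.159]
contact_force: [-0.0, 0.6, -0.3]
grip_width: 0.5
finger_force: 0.0
```

>>> {"method": "carry_out", "body": {
  "plan": [
    {"tx":8,"ty":1.3,"tz":-1,"rx":0,"ry":0,"rz":0},
    {"tx":8,"ty":1.3,"tz":-1,"rx":0,"ry":0,"rz":0},
    {"tx":8,"ty":1.3,"tz":-1,"rx":0,"ry":0,"rz":0},
    {"tx":4,"ty":0.6,"tz":0,"rx":0,"ry":0,"rz":0},
    {"tx":4,"ty":0.6,"tz":0,"rx":0,"ry":0,"rz":0},
    {"tx":4,"ty":0.7,"tz":0,"rx":0,"ry":0,"rz":0}
  ]
}}

```text
time: 19.1
tool_pos: [456.5, -237.6, 91.7]
tcp_rot: [-3.14, 0.0, 0.161]
contact_force: [0.3, -1.1, -0.3]
grip_width: 0.5
finger_force: 0.1
```

>>> {"method": "carry_out", "body": {
  "plan": [
    {"tx":3,"ty":0.5,"tz":0,"rx":0,"ry":0,"rz":0},
    {"tx":3,"ty":0.5,"tz":0,"rx":0,"ry":0,"rz":0}
  ]
}}

```text
time: 19.3
tool_pos: [462.4, -236.7, 91.8]
tcp_rot: [-3.141, -0.0, 0.161]
contact_force: [0.9, -0.7, -0.8]
grip_width: -0.0
finger_force: 0.0
```

Force is tiny now. Continuing the push in small steps.

>>> {"method": "carry_out", "body": {
  "plan": [
    {"tx":3,"ty":0.5,"tz":0,"rx":0,"ry":0,"rz":0},
    {"tx":3,"ty":0.5,"tz":0,"rx":0,"ry":0,"rz":0},
    {"tx":3,"ty":0.5,"tz":0,"rx":0,"ry":0,"rz":0},
    {"tx":0,"ty":0,"tz":0,"rx":0,"ry":0,"rz":0},
    {"tx":0,"ty":0,"tz":0,"rx":0,"ry":0,"rz":0}
  ]
}}

```text
time: 19.8
tool_pos: [471.2, -235.2, 91.7]
tcp_rot: [-3.141, -0.0, 0.161]
contact_force: [0.2, -0.0, 0.5]
grip_width: 0.4
finger_force: 0.0
```

```bash
cat > look.py <<'E'
from h import *
st(); M={n:bot.camera_model(n) for n in("scene","side")}
for n in M:
  im=bot.capture(n)[:,:,::-1]; cv2.imwrite(f"pics/{n}9.png",im)
  msk=cv2.inRange(cv2.cvtColor(im,cv2.COLOR_BGR2HSV),(5,190,60),(14,255,255))
  for c in cv2.findContours(msk,0,1)[0]:
    if cv2.contourArea(c)>60: print(n,cv2.boundingRect(c),cv2.contourArea(c),[np.round(onz(M[n],p,62)[:2]).tolist() for p in cv2.approxPolyDP(c,3,True).reshape(-1,2)])
E
python3 look.py
```

```text
19.8 [ 471.2   -235.224   91.7  ] [-3.141 -0.     0.161] [-0.61  0.49  1.7   0.    0.95  0.8 ] [ 0.2   -0.016  0.468] 0.39993929875182344 0.0
scene (174, 242, 41, 25) 127.0 [[536.0, -195.0], [545.0, -262.0], [497.0, -274.0], [552.0, -267.0]]
```

The slab has tipped. I'll retreat and check.

>>> {"method": "carry_out", "body": {
  "plan": [
    {"tx":-10,"ty":0,"tz":20,"rx":0,"ry":0,"rz":0},
    {"tx":-20,"ty":30,"tz":40,"rx":0,"ry":0,"rz":0},
    {"tx":-20,"ty":45,"tz":10,"rx":0,"ry":0,"rz":0},
    {"tx":-5,"ty":49,"tz":0,"rx":0,"ry":0,"rz":0},
    {"tx":0,"ty":49,"tz":0,"rx":0,"ry":0,"rz":0},
    {"tx":0,"ty":49,"tz":0,"rx":0,"ry":0,"rz":0},
    {"tx":0,"ty":0,"tz":0,"rx":0,"ry":0,"rz":0},
    {"tx":0,"ty":0,"tz":0,"rx":0,"ry":0,"rz":0}
  ]
}}

```text
time: 20.7
tool_pos: [417.7, -14.7, 159.1]
tcp_rot: [-3.141, -0.001, 0.164]
contact_force: [1.2, -0.4, -1.1]
grip_width: 0.3
finger_force: 0.0
```

```bash
python3 look.py; python3 -c "
import cv2,numpy as np
cv2.imwrite('pics/c9.png',np.hstack([cv2.imread('pics/%s9.png'%n)[60:360,80:480] for n in('scene','side')]))"
```

```text
20.7 [417.734 -14.746 159.052] [-3.141 -0.001  0.164] [-0.22  0.22  1.9   0.    1.02  1.19] [ 1.218 -0.409 -1.119] 0.2516719444577765 0.0
scene (174, 242, 41, 25) 143.0 [[536.0, -195.0], [544.0, -259.0], [493.0, -271.0], [552.0, -267.0]]
side (329, 266, 45, 38) 962.0 [[531.0, -194.0], [477.0, -203.0], [488.0, -272.0], [543.0, -262.0]]
```

View pics/c9.png

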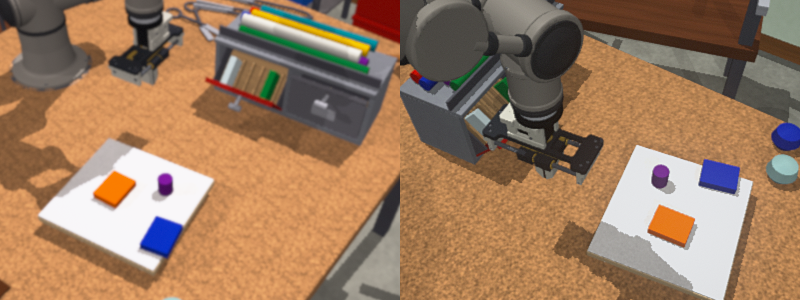

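Amber lies flat, well inside the felt and clear of the other glass. The bin is open with the green and clear slabs still in it. Handing in.

```bash
python3 -c "
from plant import bot
print(bot.close_job())"
```

```text
the job is handed in; nothing more can be done
None
```

I handed the job in at 20.8 s without seeing a verdict: the last pictures show the red bin open with green and clear still in it, and amber, after standing alone on its long edge, tipped flat on the felt and clear of the blue slab and bar end.

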